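# Shift the tube roller mixer into its blue gear

## Robot

A 7-joint arm with a two-finger parallel gripper is mounted at the origin on the work surface. World frame = base frame: x ahead of the robot, y to its left, z up, the work surface at z = 0. Lengths are in mm, angles in degrees, forces in N, time in s.
With the tool pointing down it reaches from about 400 to 925 mm from the base axis. Payload 5.6 kg.
Tool frame: the origin (TCP) lies midway between the tips of the shut fingers; the grasp point (between the pads) lies env.grasp_offset behind it (env.grasp_offset is the distance from the TCP to the grasp point, in mm); z points along the fingers, x is the direction in which the jaws open and shut, and the axes are right-handed (so a half turn about z gives the same grasp; the last joint's range is limited). The gripper opens to 85 mm and grips with 20 to 120 N. Pads are 22 mm wide; open, the fingers measure 114 mm over their backs; the gripper's body (76 mm by 85 mm) begins 54 mm behind the grasp point. The pads swing forward as they close: fully open they stand 13 mm farther back than shut.
Start: joints at [62.624, 26.786, -0.665, 91.828, 0.344, 61.387, -3.226], TCP at [273.761, -589.545, 231.29] pointing down, gripper open.
Joint ranges: [-144.91, 144.91], [-17.63, 115.5], [-89.93, 88.59], [15.96, 139.68], [-74.01, 254.01], [8.47, 105.57], [-167.45, 167.45]. Speed limits (degrees/s): [147.25, 147.25, 180, 180, 180, 180, 180].

## Interface

Orientations are given as a 3x3 rotation matrix whose columns are the frame's x, y, z axes.
In Python, from cell import env gives the robot as it stands. The module is installed in compiled form; this text tells all that it offers.
- The arm moves only by the tool carry_out, never from a script. Its argument "motion" is a list of rows, each a list of 3 entries, a list of its own where there are three numbers: the shift along the world's x, y, z in m, then the turn about the world's z in degrees, then the gripper command: -1 is fully open, 1 is shut, values between are in proportion. In form: [[[x, y, z], yaw, jaw], ...]. A call has 1 to 20 rows; each row is the pose to reach, as a shift and turn from the pose commanded when the call began; what a row does not reach only later rows make up. A row lasts 1/10 s, in which the tool goes at most 50 mm and 8.59 degrees, less where a joint would pass 70% of its speed; a pose out of reach is approached as far as the arm can. A call with a gripper value outside its range is refused whole. The fingers move at their own pace and stop on an object; the grip force is fixed at half the most. Time passes only in rows, so rows that repeat a pose let the fingers close. It gives the time, the measured TCP pose, the force and the opening at its end, in the units of the state.
- env.state(): the state, without advancing time (a new reading comes with each control period).
- env.snapshot(name): name is "side" or "top" or "wrist"; returns a dict with "frame" (384x512x3 uint8, red, green, blue), "fovy" (degrees; the focal length in pixels is half the picture's height over the tangent of half this angle, whatever the lens; pixels are square), "cx", "cy" (the principal point, pixels), "extrinsics" (4x4, takes a point from camera to world coordinates). Camera axes: x right, y down, z forward; pixel columns grow to the right and rows downward; lengths in mm; the calibration is good to about 2 mm. The wrist camera is an equidistant fisheye: a pixel r from the principal point sees the ray r / f radians off the axis. A picture is of the moment at which its call begins. There is no depth.
- env.sign_off(): hands the job in, once; it reports no verdict.
The state is a dict: "time_s": time; "q": joint angles; "joint_vel": joint speeds; "joint_efforts": joint torques, N m; "tool_pos": TCP position; "tool_rot": TCP orientation; "wrist_force": force on the tool from outside, world axes, zero at the start; "wrist_torque": the same for the moment, N m; "width": opening from 0.0 (shut) to 1.0 (fully open).
Only numpy, scipy, OpenCV 4.12 (cv2) and the standard library are available. Lean on these libraries where they do the work, as an engineer would, in place of code of your own. Each camera call takes 0.05 s, during which the arm holds its last target.

## Task

Set the tube roller mixer to its blue speed: with the fingertips, push the black-knobbed gear lever out of its parking notch, along the cross channel of the gate and into the slot marked with the blue dot, fully home against the slot's end. Only push the knob gently - do not grip or squeeze it - and do not put it into any of the other coloured gears on the way. Leave it there, take the hand away, and do not move the tape roll, the jar or the small carton standing around.

Things in the scene. Friction and masses are not known exactly. Their poses are not given: they have to be found in the camera images.
- mixer: White tube roller mixer, fixed to the bench. Origin on the bench under the gate's centre; x points away from the robot at yaw 0 (it is turned by up to 0.4 rad), z up. Gearbox 170 x 140 mm (x by y) about the origin, 120 mm high with the silvery gate plate (120 x 124 mm) on top. A lower roller bed with tubes (to 100 mm high) extends on the +y side to y = 306 mm.
- gate (a point): Centre of the gate, on the plate's upper face; axes as the mixer's. Slots are 14 mm wide: a cross channel along y through the centre (|y| up to 31 mm); at each of its ends (y = +24 and -24 mm) a gear slot along x both ways, to x = +27 and -27 mm, so four gears; and in the middle a parking notch from the centre to x = -27 mm only. The rest is solid.
- lever: Gear lever: 10 mm steel stem with a ball knob. Origin at its pivot, fixed 90 mm below the plate's upper face at the gate's centre; z along the stem. Tilts both ways about the pivot; the plate's slot walls guide and stop the stem (2 mm play to either side). Friction only: about 1.5 N at the knob moves it, no spring, it stays where it is left.
- knob (a point): Centre of the black ball knob, 30 mm diameter, 145 mm from the pivot (55 mm above the plate upright, 46 mm in gear). In the gate's frame: starts parked at x = -26 to -36, y = 0 mm; in the cross channel x = -4 to 4; at the channel's end |y| is about 41 (35 to 42 lets it enter a gear slot); fully home in a gear |x| is about 36 and |y| 35 to 42 mm.
- mark_blue: Blue dot: flat disc, 20 mm diameter, 1.5 mm high, fixed on the plate at the outer end of one of the four gear slots (x = +-37, y = +-39 mm in the gate's frame; which colour marks which slot varies). Origin at its centre, on the plate. The lever belongs in this slot; fully home, the knob's centre is straight above the dot to within a few mm.
- mark_red: Red dot, like the blue one, marking another of the four gear slots; the lever must not go into that slot.
- mark_yellow: Yellow dot, like the blue one, marking another of the four gear slots; the lever must not go into that slot.
- mark_green: Green dot, like the blue one, marking another of the four gear slots; the lever must not go into that slot.
- tape: Bystander: roll of pale yellow packing tape on a cardboard core, lying flat on the bench, 90 mm diameter, 48 mm high, to the right (-y side) of the mixer. Origin at the centre of its underside.
- jar: Bystander: small sample jar with a white cap, 52 mm diameter, 75 mm high, standing beyond the mixer. Origin at the centre of its underside.
- swab_box: Bystander: closed cardboard carton, 60 x 100 x 35 mm high, lying on the bench on the robot's side of the mixer. Origin at the centre of its underside.

How it is judged:
By the outcome, as a careful person would: the job done as asked, in the order asked, and still so for the second after the job is handed in, with the robot touching nothing.
It also fails if it takes over 48 s, if anything falls off the work surface, if the arm or the gripper's body presses on something with over 40 N, if the wrist force passes 120 N, or if a joint passes its speed limit or range.

## Working session

There is one attempt and no reset: what is moved stays moved. The work goes in short steps, Python scripts to look and compute and a tool call to move; the robot and the scene stay as the last step left them, time stands still between calls to the robot, and variables do not carry over. Pictures are saved under pics/ and viewed, and the job is handed in when it is done.

Besides the shell and the picture viewer there is one more tool, called after "Emit:" by a JSON object that holds its "name" and its "arguments". carry_out: Moves the arm, as the interface text tells. Its arguments: {"type":"object","properties":{"motion":{"type":"array","items":{"type":"array"}}},"required":["motion"]}

```bash
mkdir -p pics
cat > h.py <<'E'
from cell import env
import numpy as np, cv2
def snap(n,fn):
    s=env.snapshot(n); cv2.imwrite('pics/'+fn,cv2.cvtColor(s['frame'],cv2.COLOR_RGB2BGR)); np.savez('pics/'+fn+'.npz',**s); return s
def ray(s,u,v):
    f=384/2/np.tan(np.radians(float(s['fovy']))/2); d=np.array([(u-s['cx'])/f,(v-s['cy'])/f,1.]); E=np.array(s['extrinsics']); return E[:3,3],E[:3,:3]@d
def atz(s,u,v,z):
    o,d=ray(s,u,v); return o+d*(z-o[2])/d[2]
def proj(s,p):
    f=384/2/np.tan(np.radians(float(s['fovy']))/2); E=np.array(s['extrinsics']); c=E[:3,:3].T@(np.array(p)-E[:3,3]); return c[0]/c[2]*f+s['cx'],c[1]/c[2]*f+s['cy']
E
python3 - <<'E'
from h import *
for n in('side','top'):
    s=snap(n,n+'0.png'); print(n,s['fovy'],np.round(s['extrinsics'],2).tolist())
    cv2.imwrite(f'pics/{n}0b.png',cv2.resize(cv2.imread(f'pics/{n}0.png'),(800,600),interpolation=cv2.INTER_CUBIC))
st=env.state();print(st['time_s'],st['tool_pos'],np.round(st['tool_rot'],3),st['width'],env.grasp_offset)
E
```

```text
side 55.2582896487246 [[-0.81, -0.34, 0.47, 203.58], [-0.58, 0.51, -0.63, 494.79], [-0.02, -0.79, -0.62, 645.27], [0.0, 0.0, 0.0, 1.0]]
top 45.07384045126277 [[0.01, -0.99, 0.11, 470.67], [-1.0, -0.01, -0.02, -31.4], [0.03, -0.11, -0.99, 1018.49], [0.0, 0.0, 0.0, 1.0]]
0.1 [ 273.51705337 -589.11052402  230.41924301] [[ 0.421 -0.907 -0.001]
 [-0.907 -0.421  0.001]
 [-0.002  0.    -1.   ]] 1.0015901340803561 18.700000000000003
```

View pics/side0b.png

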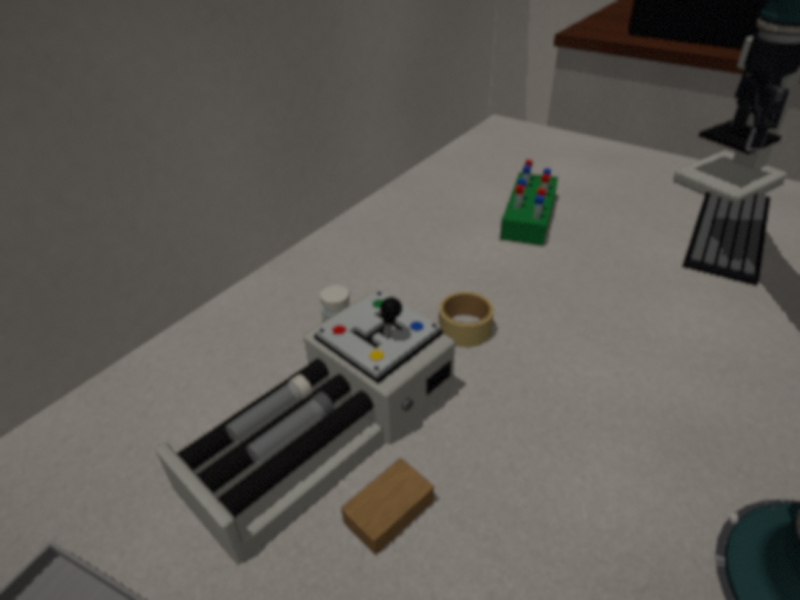

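View pics/top0b.png

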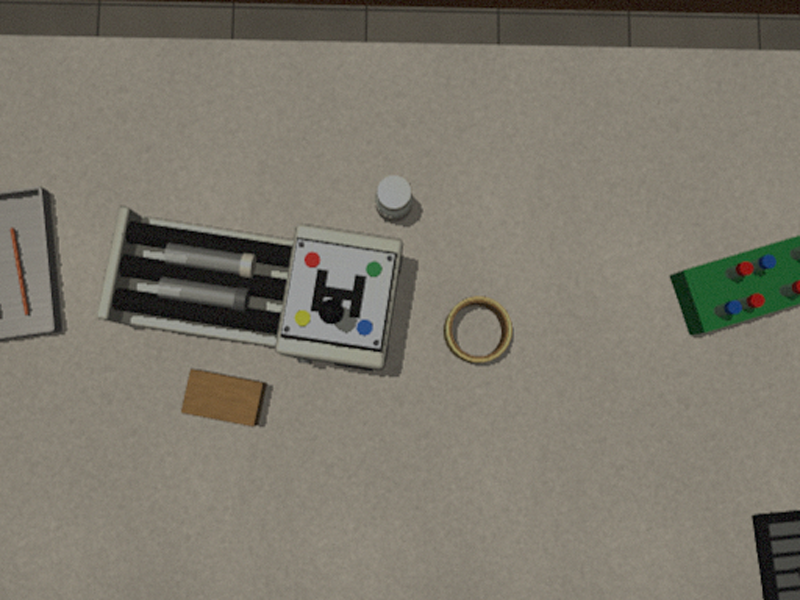

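The side view shows the plate with blue (417,326), yellow, red and green dots. In the top view (800x600), red is at (312,260), green (374,269), yellow (302,318) and blue (364,327), with the knob at (331,309). Blue is therefore the slot at −x, −y. I'll localise these more precisely.

Run:
```python
from h import *
for n in('top','side'):
    s=dict(np.load(f'pics/{n}0.png.npz')); im=s['frame'].astype(int)
    hsv=cv2.cvtColor(s['frame'],cv2.COLOR_RGB2HSV)
    # ROI
    x0,x1,y0,y1=(170,270,135,245) if n=='top' else (190,300,175,250)
    pts={}
    for c,(lo,hi) in dict(red=(170,190),yellow=(24,36),green=(45,80),blue=(100,130)).items():
        H=hsv[...,0].astype(int); H2=np.where(H<10,H+180,H)
        Hh=H2 if c=='red' else H
        m=((Hh>=lo)&(Hh<=hi)&(hsv[...,1]>130)&(hsv[...,2]>50)).astype(np.uint8)
        mm=np.zeros_like(m); mm[y0:y1,x0:x1]=m[y0:y1,x0:x1]
        k,l,st,ce=cv2.connectedComponentsWithStats(mm)
        i=1+np.argmax(st[1:,4]); pts[c]=ce[i]; print(n,c,np.round(ce[i],1),st[i,4],np.round(atz(s,*ce[i],121.5),1))
    P={c:atz(s,*p,121.5)[:2] for c,p in pts.items()}
    ctr=sum(P.values())/4
    xd=(P['red']+P['green']-P['yellow']-P['blue']); print('center',ctr,'yaw',np.degrees(np.arctan2(xd[1],xd[0])), 'lens',np.linalg.norm(xd)/2)
    yd=(P['red']+P['yellow']-P['green']-P['blue']); print('yaw2',np.degrees(np.arctan2(-yd[0],yd[1])),np.linalg.norm(yd)/2)
    c=s['frame'][y0:y1,x0:x1]; cv2.imwrite(f'pics/{n}crop.png',cv2.cvtColor(cv2.resize(c,None,fx=5,fy=5,interpolation=cv2.INTER_CUBIC),cv2.COLOR_RGB2BGR))
```

```text
top red [199.2 165.8] 68 [627.2  66.1 121.5]
top yellow [193.  203.1] 71 [553.8  76.5 121.5]
top green [238.7 171.9] 55 [616.1 -11.3 121.5]
top blue [232.9 209.1] 68 [543.   -0.9 121.5]
center [585.04684589  32.59429792] yaw -8.038411753944962 lens 74.03016508236487
yaw2 -8.028723500397238 78.17331727735544
side red [216.7 210.8] 29 [625.6  68.8 121.5]
side yellow [240.4 226.6] 36 [553.5  78.7 121.5]
side green [241.7 193.9] 13 [615.8  -7.5 121.5]
side blue [266.1 208.4] 23 [541.7   2.8 121.5]
center [584.15581794  35.67603136] yaw -7.85926296151158 lens 73.7471203121729
yaw2 -8.076344633833331 76.83691493881862
```

View pics/topcrop.png

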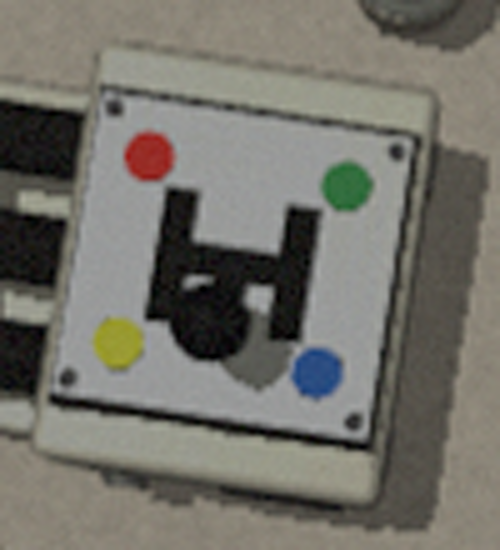

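View pics/sidecrop.png

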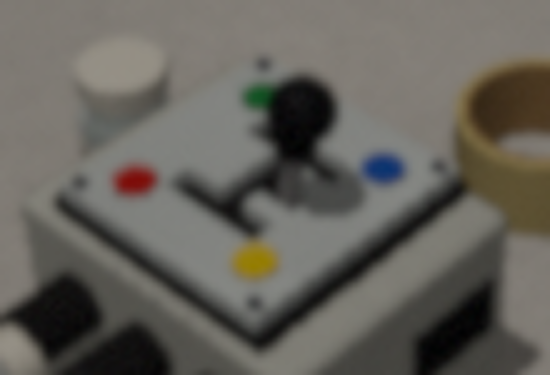

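```bash
cat >> h.py <<'E'
C=np.array([584.7,33.7]); A=np.radians(-8.0); R=np.array([[np.cos(A),-np.sin(A)],[np.sin(A),np.cos(A)]])
def g2w(x,y): return C+R@np.array([x,y])
def w2g(p): return R.T@(np.array(p)[:2]-C)
E
python3 - <<'E'
from h import *
st=dict(np.load('pics/top0.png.npz')); ss=dict(np.load('pics/side0.png.npz'))
kt=(170+209/5,135+320/5); ks=(190+302/5,175+115/5)
for s,k in((st,kt),(ss,ks)): print(w2g(atz(s,*k,120+51)))
for p in [(-80,0),(-50,0),(0,0),(0,50)]: print(p,np.round(g2w(*p)))
E
```

```text
[-27.5992132   -1.23155398]
[-31.18617333   2.56135184]
(-80, 0) [505.  45.]
(-50, 0) [535.  41.]
(0, 0) [585.  34.]
(0, 50) [592.  83.]
```

Emit:
{"name": "carry_out", "arguments": {"motion": [[[0, 0, 0.04], 0, 1], [[0.018, 0.047, 0.05], -8, 1], [[0.035, 0.094, 0.05], -16, 1], [[0.053, 0.14, 0.05], -24, 1], [[0.07, 0.187, 0.05], -32.9, 1], [[0.088, 0.234, 0.05], -32.9, 1], [[0.105, 0.281, 0.05], -32.9, 1], [[0.123, 0.328, 0.05], -32.9, 1], [[0.14, 0.374, 0.05], -32.9, 1], [[0.158, 0.421, 0.05], -32.9, 1], [[0.175, 0.468, 0.05], -32.9, 1], [[0.193, 0.515, 0.05], -32.9, 1], [[0.21, 0.562, 0.05], -32.9, 1], [[0.225, 0.6, 0.05], -32.9, 1], [[0.232, 0.634, 0.05], -32.9, 1], [[0.232, 0.634, 0.05], -32.9, 1], [[0.232, 0.634, 0.05], -32.9, 1]]}}

```text
time_s: 1.8
tool_pos: [505.4, 44.8, 280.8]
tool_rot: [[-0.137, -0.991, -0.001], [-0.991, 0.137, -0.0], [0.0, 0.001, -1.0]]
wrist_force: [-0.2, -0.4, 0.2]
width: 0.001
```

Emit:
{"name": "carry_out", "arguments": {"motion": [[[0, 0, -0.04], 0, 1], [[0, 0, -0.08], 0, 1], [[0, 0, -0.11], 0, 1], [[0, 0, -0.126], 0, 1], [[0, 0, -0.126], 0, 1], [[0, 0, -0.126], 0, 1]]}}

```text
time_s: 2.4
tool_pos: [505.9, 43.2, 155.6]
tool_rot: [[-0.141, -0.99, -0.0], [-0.99, 0.141, -0.001], [0.001, 0.0, -1.0]]
wrist_force: [0.0, 0.4, -0.1]
width: 0.005
```

```bash
cat > look.py <<'E'
from h import *
import sys
t=sys.argv[1]
a=snap('top',t+'t.png')['frame'][135:245,165:275]; b=snap('side',t+'s.png')['frame'][160:250,190:300]
a=cv2.resize(a,(400,400),interpolation=cv2.INTER_CUBIC); b=cv2.resize(b,(400,327),interpolation=cv2.INTER_CUBIC)
o=np.zeros((400,800,3),np.uint8); o[:,:400]=a; o[:327,400:]=b
cv2.imwrite(f'pics/{t}.png',cv2.cvtColor(o,cv2.COLOR_RGB2BGR))
s=env.state(); print(s['time_s'],np.round(s['tool_pos'],1),'gate',np.round(w2g(s['tool_pos']),1),np.round(s['wrist_force'],2))
E
python3 look.py a1
```

```text
2.5 [506.6  43.8 156.5] gate [-78.7  -0.8] [ 0.38 -0.43  0.22]
```

View pics/a1.png

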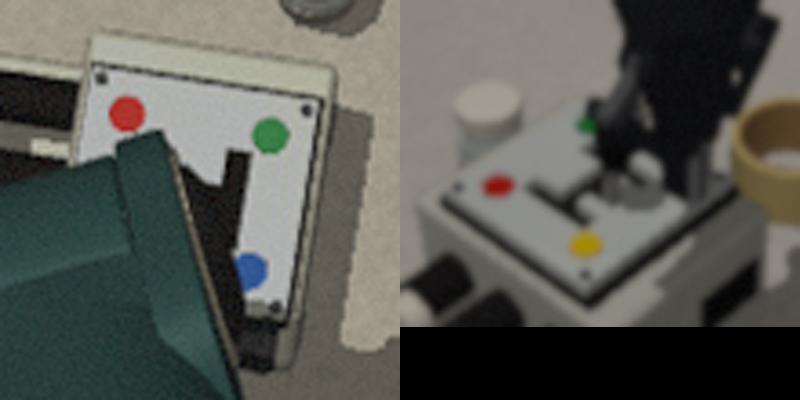

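Left: top view, where the hand hides the knob. Right: side view, with the knob at (615,140) and the shut fingers on its −x side at (695,180). Next I push along gate +x.

Emit:
{"name": "carry_out", "arguments": {"motion": [[[0.01, -0.001, 0], 0, 1], [[0.018, -0.0025, 0], 0, 1], [[0.022, -0.003, 0], 0, 1], [[0.026, -0.0036, 0], 0, 1], [[0.03, -0.0042, 0], 0, 1], [[0.034, -0.0048, 0], 0, 1], [[0.038, -0.0053, 0], 0, 1], [[0.042, -0.0059, 0], 0, 1], [[0.045, -0.0063, 0], 0, 1], [[0.045, -0.0063, 0], 0, 1]]}}

```text
time_s: 3.5
tool_pos: [551.4, 38.1, 155.3]
tool_rot: [[-0.139, -0.99, 0.001], [-0.99, 0.139, 0.0], [-0.0, -0.001, -1.0]]
wrist_force: [-0.4, -0.1, -0.1]
width: -0.004
```

```bash
python3 look.py a2
```

```text
3.6 [551.1  38.1 155.2] gate [-33.9  -0.4] [ 0.09  0.49 -0.01]
```

View pics/a2.png

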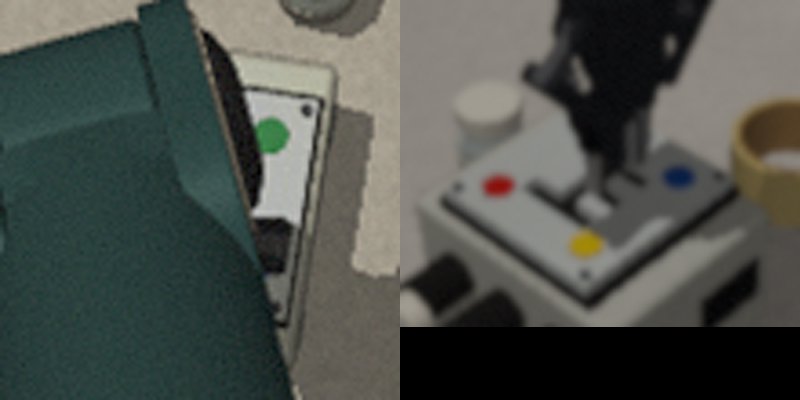

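The side view shows the fingers at (635,165) and the stem base at (597,180). The dark knob merges with the gripper, so I'll try the wrist view and an enlarged side view.

Run:
```python
from h import *
w=snap('wrist','w2.png')
b=cv2.imread('pics/a2s.png')[170:235,210:290]
b=cv2.convertScaleAbs(cv2.resize(b,None,fx=7,fy=7,interpolation=cv2.INTER_CUBIC),alpha=2.,beta=20)
cv2.imwrite('pics/a2z.png',b)
cv2.imwrite('pics/w2z.png',cv2.convertScaleAbs(cv2.imread('pics/w2.png'),alpha=1.6,beta=15))
print(np.round(w['extrinsics'],2),w['fovy'])
```

```text
[[-1.4000e-01 -9.5000e-01 -2.9000e-01  6.2514e+02]
 [-9.9000e-01  1.3000e-01  4.0000e-02  2.7670e+01]
 [-0.0000e+00  2.9000e-01 -9.6000e-01  2.9776e+02]
 [ 0.0000e+00  0.0000e+00  0.0000e+00  1.0000e+00]] 65.70646984690485
```

View pics/a2z.png

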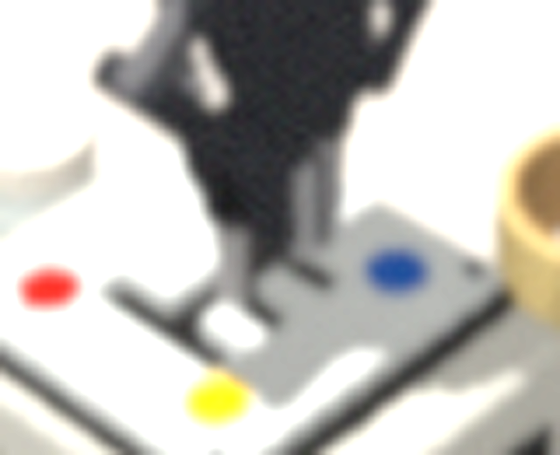

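View pics/w2z.png

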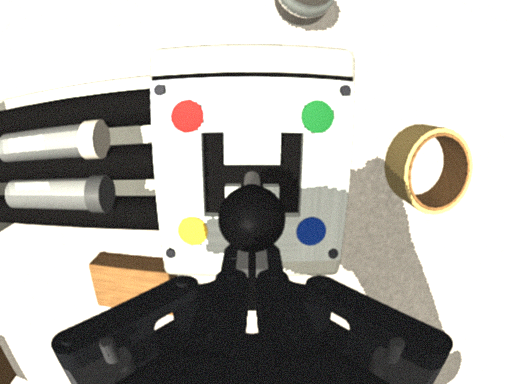

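The wrist view is excellent: knob at (252,218), the gate's H between (203,133) and (302,214), dots red (187,116), green (317,117), yellow (192,231) and blue (311,231). I'll compute positions from it.

```bash
cat >> h.py <<'E'
def wray(s,u,v):
    f=384/2/np.tan(np.radians(float(s['fovy']))/2); a=u-s['cx'];b=v-s['cy'];r=np.hypot(a,b);t=r/f
    d=np.array([np.sin(t)*a/max(r,1e-9),np.sin(t)*b/max(r,1e-9),np.cos(t)]);E=np.array(s['extrinsics']);return E[:3,3],E[:3,:3]@d
def watz(s,u,v,z):
    o,d=wray(s,u,v); return o+d*(z-o[2])/d[2]
def wknob(s,u,v):
    o,d=wray(s,u,v); p=np.array([*C,30.]); m=o-p; b=m@d; t=-b-np.sqrt(b*b-(m@m-145**2)); q=o+t*d; return np.round([*w2g(q),q[2]],1)
E
cat > wl.py <<'E'
from h import *
import sys
snap('wrist',sys.argv[1]+'.png'); cv2.imwrite('pics/'+sys.argv[1]+'z.png',cv2.convertScaleAbs(cv2.imread('pics/'+sys.argv[1]+'.png'),alpha=1.6,beta=15))
s=env.state(); print(s['time_s'],np.round(s['tool_pos'],1),'gate',np.round(w2g(s['tool_pos']),1),np.round(s['wrist_force'],2))
E
python3 - <<'E'
from h import *
s=dict(np.load('pics/w2.png.npz'))
for p in [(187,116),(317,117),(192,231),(311,231)]: q=watz(s,*p,121.5); print(np.round(q,1),np.round(w2g(q),1))
print(wknob(s,252,218), s['cx'],s['cy'])
E
```

```text
[626.2  66.3 121.5] [36.5 38.1]
[614.9 -10.2 121.5] [ 36.  -39.3]
[553.2  77.2 121.5] [-37.3  38.7]
[542.4  -0.  121.5] [-37.2 -39.3]
[ -7.1  -0.5 174.8] 251.56750664415534 195.51365321144493
```

Emit:
{"name": "carry_out", "arguments": {"motion": [[[0.004, -0.0006, 0], 0, 1], [[0.0075, -0.001, 0], 0, 1], [[0.0075, -0.001, 0], 0, 1], [[0.0075, -0.001, 0], 0, 1]]}}

```text
time_s: 4.05
tool_pos: [558.6, 37.1, 155.2]
tool_rot: [[-0.139, -0.99, 0.0], [-0.99, 0.139, 0.0], [-0.0, -0.0, -1.0]]
wrist_force: [0.5, -0.7, 0.4]
width: 0.001
```

```bash
python3 wl.py w3
```

```text
4.1 [558.5  37.1 155.3] gate [-26.4  -0.3] [-0.74 -0.35  0.89]
```

View pics/w3z.png

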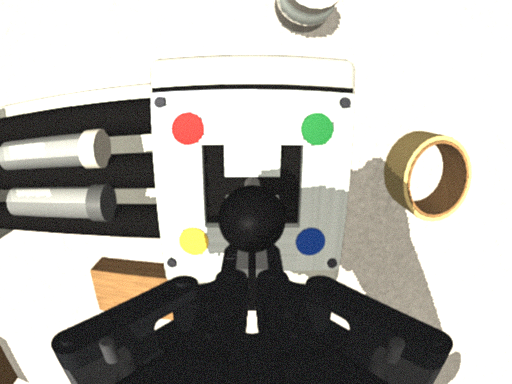

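Run:
```python
from h import *
print(wknob(dict(np.load('pics/w3.png.npz')),252,218), np.round(env.state()['q'],1))
for a,b in [((-26,0),(-60,0)),((-26,0),(-60,60)),((-26,0),(0,60)),((0,60),(0,40)),((0,60),(0,-16))]: print(a,b,np.round(g2w(*b)-g2w(*a),1))
```

```text
[  0.6  -0.5 175. ] [   8.1   25.1  -19.2  107.4   10.6   49.2 -114.4]
(-26, 0) (-60, 0) [-33.7   4.7]
(-26, 0) (-60, 60) [-25.3  64.1]
(-26, 0) (0, 60) [34.1 55.8]
(0, 60) (0, 40) [ -2.8 -19.8]
(0, 60) (0, -16) [-10.6 -75.3]
```

Emit:
{"name": "carry_out", "arguments": {"motion": [[[-0.02, 0.003, 0], 0, 1], [[-0.02, 0.003, 0.03], 0, 1], [[-0.02, 0.003, 0.07], 8, 1], [[-0.02, 0.003, 0.1], 16, 1], [[0, 0.03, 0.1], 24, 1], [[0.034, 0.056, 0.1], 32, 1], [[0.034, 0.056, 0.1], 40, 1], [[0.034, 0.056, 0.1], 48, 1], [[0.034, 0.056, 0.1], 56, 1], [[0.034, 0.056, 0.1], 64, 1], [[0.034, 0.056, 0.1], 72, 1], [[0.034, 0.056, 0.1], 80, 1], [[0.034, 0.056, 0.1], 88, 1], [[0.034, 0.056, 0.1], 96, 1], [[0.034, 0.056, 0.1], 104, 1], [[0.034, 0.056, 0.1], 112, 1], [[0.034, 0.056, 0.1], 120, 1], [[0.034, 0.056, 0.1], 128, 1], [[0.034, 0.056, 0.1], 136, 1], [[0.034, 0.056, 0.1], 144, 1]]}}

```text
time_s: 6.1
tool_pos: [592.4, 93.0, 255.3]
tool_rot: [[0.691, 0.723, 0.0], [0.723, -0.691, -0.0], [0.0, 0.0, -1.0]]
wrist_force: [-0.1, -0.2, 0.9]
width: 0.002
```

Emit:
{"name": "carry_out", "arguments": {"motion": [[[0, 0, 0], 8, 1], [[0, 0, 0], 16, 1], [[0, 0, 0], 24, 1], [[0, 0, 0], 32, 1], [[0, 0, 0], 40, 1], [[0, 0, 0], 48, 1], [[0, 0, 0], 56, 1], [[0, 0, 0], 64, 1], [[0, 0, 0], 72, 1], [[0, 0, 0], 80, 1], [[0, 0, 0], 88, 1], [[0, 0, 0], 96, 1], [[0, 0, 0], 104, 1], [[0, 0, 0], 112, 1], [[0, 0, 0], 120, 1], [[0, 0, 0], 126, 1], [[0, 0, 0], 126, 1], [[0, 0, 0], 126, 1]]}}

```text
time_s: 7.9
tool_pos: [592.3, 93.0, 255.1]
tool_rot: [[-0.99, 0.142, -0.0], [0.142, 0.99, 0.0], [0.0, 0.0, -1.0]]
wrist_force: [0.2, -0.1, -0.6]
width: 0.0
```

```bash
python3 wl.py w4; python3 -c "
from h import *
s=env.state();print(np.round(s['tool_rot'],3),np.round(s['q'],1))"
```

```text
7.95 [592.3  93.  255.2] gate [-0.7 59.8] [ 0.17 -1.   -0.07]
[[-0.99   0.141 -0.   ]
 [ 0.141  0.99  -0.   ]
 [-0.    -0.    -1.   ]] [ 36.9  45.6 -77.7  94.7  45.5  77.9 124.1]
```

View pics/w4z.png

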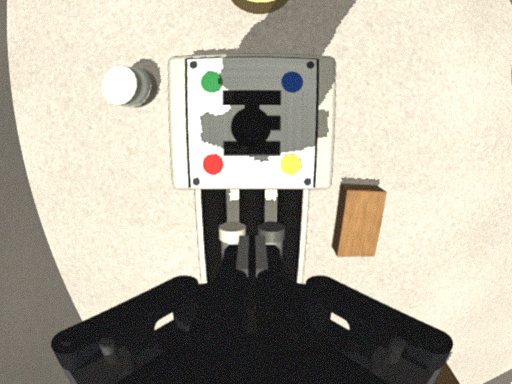

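Knob at (251,126), still in the cross channel; red (213,164), yellow (291,164), green (211,82), blue (292,82). Next I descend and push along −y.

Emit:
{"name": "carry_out", "arguments": {"motion": [[[0.001, 0, -0.04], 0, 1], [[0.001, 0, -0.08], 0, 1], [[0.001, 0, -0.1], 0, 1], [[0.001, 0, -0.1], 0, 1], [[-0.001, -0.012, -0.1], 0, 1], [[-0.002, -0.022, -0.1], 0, 1], [[-0.003, -0.029, -0.1], 0, 1], [[-0.004, -0.033, -0.1], 0, 1], [[-0.0045, -0.037, -0.1], 0, 1], [[-0.005, -0.041, -0.1], 0, 1], [[-0.0055, -0.045, -0.1], 0, 1], [[-0.006, -0.049, -0.1], 0, 1], [[-0.0065, -0.053, -0.1], 0, 1], [[-0.007, -0.057, -0.1], 0, 1], [[-0.0075, -0.06, -0.1], 0, 1], [[-0.0075, -0.06, -0.1], 0, 1]]}}

```text
time_s: 9.55
tool_pos: [584.5, 32.5, 155.0]
tool_rot: [[-0.99, 0.14, -0.001], [0.14, 0.99, -0.0], [0.001, -0.0, -1.0]]
wrist_force: [-0.0, 0.7, -0.1]
width: 0.001
```

```bash
python3 wl.py w5; python3 -c "
from h import *
s=env.state();print(np.round(s['q'],1))"
```

```text
9.6 [584.6  32.6 155. ] gate [ 0.  -1.1] [-0.01  0.08 -0.12]
[ 41.5  50.4 -72.9 101.8  51.9  69.4 125.1]
```

View pics/w5z.png

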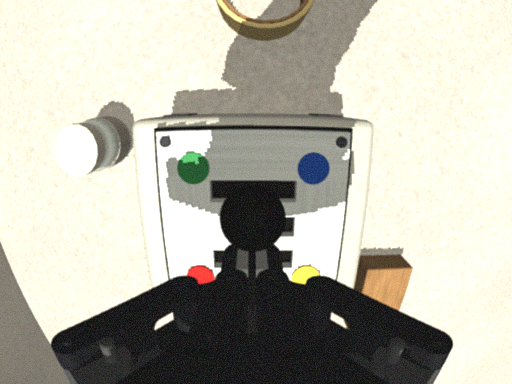

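```bash
python3 -c "
from h import *
s=dict(np.load('pics/w5.png.npz'));print(wknob(s,253,219))
for p in [(193,168),(314,168)]: print(w2g(watz(s,*p,121.5)))"
```

```text
[ -0.3 -26.5 172.6]
[ 36.0499621  -39.61000568]
[-37.95568192 -39.59067791]
```

Emit:
{"name": "carry_out", "arguments": {"motion": [[[-0.0005, -0.004, 0], 0, 1], [[-0.001, -0.008, 0], 0, 1], [[-0.0015, -0.011, 0], 0, 1], [[-0.0018, -0.013, 0], 0, 1], [[-0.0018, -0.013, 0], 0, 1], [[-0.0018, -0.013, 0], 0, 1]]}}

```text
time_s: 10.2
tool_pos: [583.0, 19.9, 155.3]
tool_rot: [[-0.99, 0.139, -0.0], [0.139, 0.99, -0.0], [-0.0, -0.0, -1.0]]
wrist_force: [0.2, 0.1, -0.5]
width: 0.003
```

```bash
python3 wl.py w6
```

```text
10.25 [583.   19.9 155.4] gate [  0.2 -13.9] [-0.28 -0.62  0.19]
```

View pics/w6z.png

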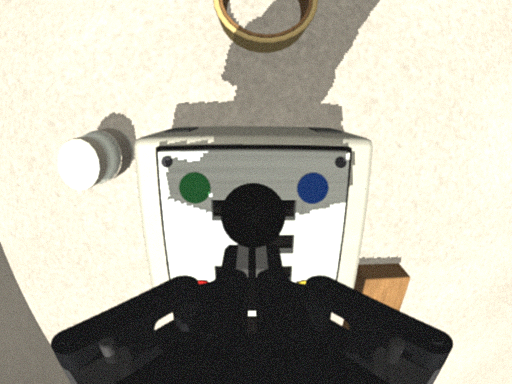

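```bash
python3 -c "
from h import *
s=dict(np.load('pics/w6.png.npz'));print(wknob(s,253,215.5))"
```

```text
[-1.000e-01 -3.950e+01  1.695e+02]
```

Emit:
{"name": "carry_out", "arguments": {"motion": [[[0.0028, 0.02, 0], 0, 1], [[0.0028, 0.02, 0.03], 0, 1], [[0.0028, 0.02, 0.07], -8, 1], [[0.0028, 0.02, 0.1], -16, 1], [[0.025, 0, 0.1], -24, 1], [[0.046, -0.032, 0.1], -32, 1], [[0.046, -0.032, 0.1], -40, 1], [[0.046, -0.032, 0.1], -48, 1], [[0.046, -0.032, 0.1], -56, 1], [[0.046, -0.032, 0.1], -64, 1], [[0.046, -0.032, 0.1], -72, 1], [[0.046, -0.032, 0.1], -80, 1], [[0.046, -0.032, 0.1], -88, 1], [[0.046, -0.032, 0.1], -90, 1], [[0.046, -0.032, 0.1], -90, 1], [[0.046, -0.032, 0.1], -90, 1]]}}

```text
time_s: 11.85
tool_pos: [628.9, -11.8, 255.4]
tool_rot: [[0.138, 0.99, 0.0], [0.99, -0.138, -0.0], [-0.0, 0.0, -1.0]]
wrist_force: [-0.4, 0.5, 0.8]
width: 0.002
```

```bash
python3 wl.py w7; python3 -c "
from h import *
s=env.state();print(np.round(s['tool_rot'],3),np.round(s['q'],1))"
```

```text
11.9 [628.9 -11.8 255.3] gate [ 50.1 -38.9] [ 0.94 -0.53 -0.42]
[[ 0.138  0.99  -0.   ]
 [ 0.99  -0.138 -0.   ]
 [-0.    -0.    -1.   ]] [ 37.2  36.5 -58.3  90.9  32.4  71.   55.2]
```

View pics/w7z.png

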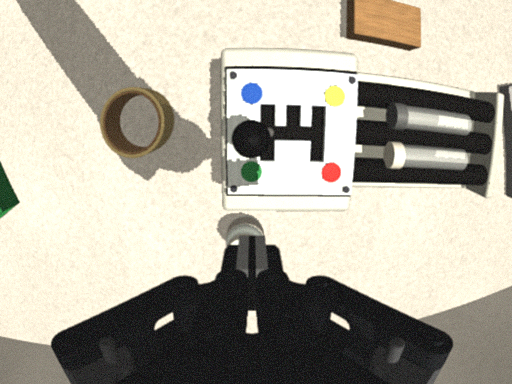

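Emit:
{"name": "carry_out", "arguments": {"motion": [[[0, 0, -0.04], 0, 1], [[0, 0, -0.08], 0, 1], [[0, 0, -0.1], 0, 1], [[0, 0, -0.1], 0, 1], [[-0.01, 0.0014, -0.1], 0, 1], [[-0.018, 0.0025, -0.1], 0, 1], [[-0.022, 0.003, -0.1], 0, 1], [[-0.026, 0.0036, -0.1], 0, 1], [[-0.03, 0.0042, -0.1], 0, 1], [[-0.034, 0.0048, -0.1], 0, 1], [[-0.038, 0.0053, -0.1], 0, 1], [[-0.042, 0.0059, -0.1], 0, 1], [[-0.046, 0.0064, -0.1], 0, 1], [[-0.05, 0.007, -0.1], 0, 1], [[-0.05, 0.007, -0.1], 0, 1]]}}

```text
time_s: 13.4
tool_pos: [578.0, -4.7, 155.0]
tool_rot: [[0.139, 0.99, -0.001], [0.99, -0.139, -0.0], [-0.0, -0.001, -1.0]]
wrist_force: [1.0, 0.4, -0.0]
width: 0.001
```

```bash
python3 -c "
from h import *
s=dict(np.load('pics/w7.png.npz'));print(wknob(s,252,139))"; python3 wl.py w8
```

```text
[  0.3 -38.7 169.8]
13.45 [578.2  -4.8 155. ] gate [ -1.1 -39. ] [ 0.71 -1.22  0.07]
```

View pics/w8z.png

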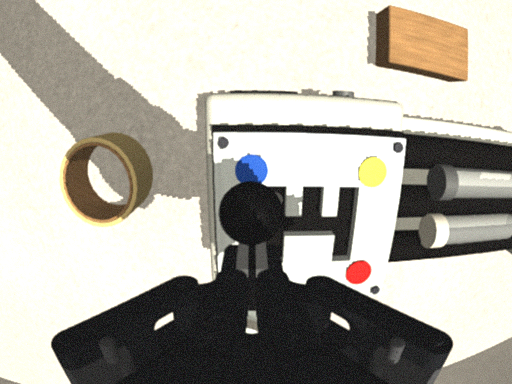

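Knob (252,213) is in the blue slot, and the blue dot is at (251,170). I'll push the rest of the way gently.

Emit:
{"name": "carry_out", "arguments": {"motion": [[[-0.003, 0.0004, 0], 0, 1], [[-0.006, 0.0008, 0], 0, 1], [[-0.008, 0.0011, 0], 0, 1], [[-0.008, 0.0011, 0], 0, 1], [[-0.008, 0.0011, 0], 0, 1]]}}

```text
time_s: 13.95
tool_pos: [570.8, -3.7, 155.3]
tool_rot: [[0.139, 0.99, -0.0], [0.99, -0.139, -0.0], [-0.0, -0.0, -1.0]]
wrist_force: [0.7, -0.3, 0.0]
width: 0.003
```

```bash
python3 -c "
from h import *
s=dict(np.load('pics/w8.png.npz'));print(wknob(s,252,213.5))"; python3 wl.py w9
```

```text
[-26.7 -38.7 167.1]
14.0 [570.8  -3.8 155.3] gate [ -8.5 -39. ] [ 0.16 -0.47 -0.85]
```

View pics/w9z.png

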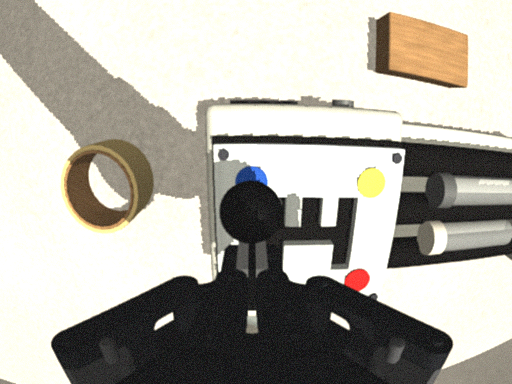

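Emit:
{"name": "carry_out", "arguments": {"motion": [[[-0.001, 0.0001, 0], 0, 1], [[-0.002, 0.0003, 0], 0, 1], [[-0.002, 0.0003, 0], 0, 1], [[-0.002, 0.0003, 0], 0, 1]]}}

```text
time_s: 14.4
tool_pos: [570.1, -3.6, 155.4]
tool_rot: [[0.139, 0.99, 0.003], [0.99, -0.139, 0.0], [0.001, 0.003, -1.0]]
wrist_force: [5.5, 0.2, -4.0]
width: 0.003
```

```bash
python3 -c "
from h import *
s=dict(np.load('pics/w9.png.npz'));print(wknob(s,252,211.5))
s=env.state();print(np.round(w2g(s['tool_pos']),1),s['wrist_force'])"
```

```text
[-34.3 -38.8 165.4]
[ -9.2 -39. ] [ 5.51366471  0.20447345 -4.03540535]
```

The force rose to 5.5 N while the TCP stopped, so the lever is against the end stop. I'll withdraw and check.

Emit:
{"name": "carry_out", "arguments": {"motion": [[[0.01, -0.0014, 0], 0, 1], [[0.035, -0.005, 0], 0, 1], [[0.045, -0.006, 0], 0, 1], [[0.045, -0.006, 0.04], 0, 1], [[0.045, -0.006, 0.08], 0, 1], [[0.045, -0.006, 0.1], 0, 1], [[0.045, -0.006, 0.1], 0, 1], [[0.045, -0.006, 0.1], 0, 1]]}}

```text
time_s: 15.2
tool_pos: [613.5, -9.5, 255.0]
tool_rot: [[0.139, 0.99, -0.001], [0.99, -0.139, -0.0], [-0.0, -0.001, -1.0]]
wrist_force: [-0.9, 0.8, -0.0]
width: 0.002
```

```bash
python3 wl.py w10; python3 look.py a10
```

```text
15.25 [613.2  -9.7 254.2] gate [ 34.3 -39. ] [-0.3   1.33 -0.04]
15.35 [613.1  -9.7 253.8] gate [ 34.2 -39. ] [ 0.6   1.56 -0.38]
```

View pics/w10z.png

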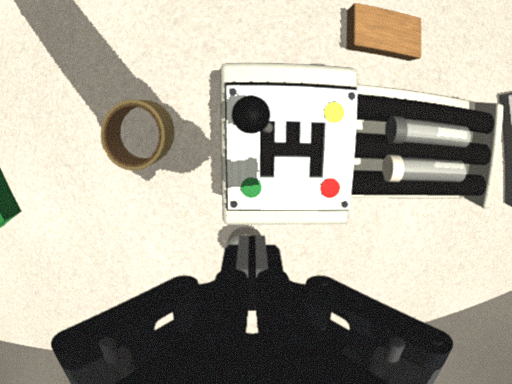

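View pics/a10.png

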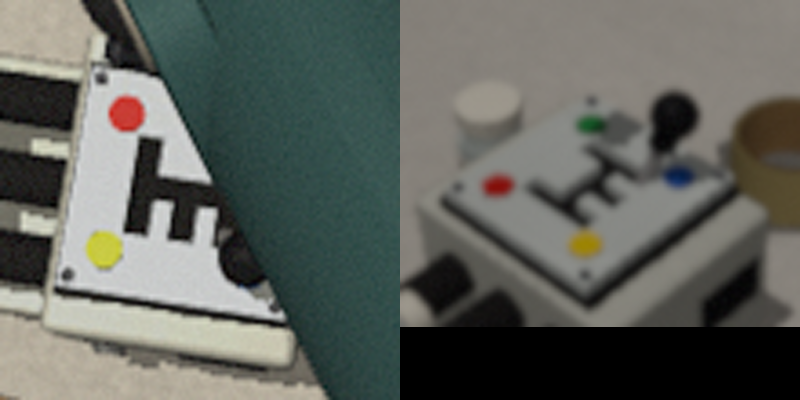

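```bash
python3 -c "
from h import *
s=dict(np.load('pics/w10.png.npz'));print(wknob(s,251,114.5))
for p in [(333,112),(330,188),(251,187)]: print(w2g(watz(s,*p,121.5)))
b=s['frame'][85:150,215:290];cv2.imwrite('pics/z10.png',cv2.convertScaleAbs(cv2.cvtColor(cv2.resize(b,None,fx=8,fy=8,interpolation=cv2.INTER_CUBIC),cv2.COLOR_RGB2BGR),alpha=2.,beta=20))"
```

```text
[-34.1 -39.2 165.4]
[-37.48605745  37.63623828]
[36.6938183  38.53216333]
[ 35.9183289  -39.31850143]
```

View pics/z10.png

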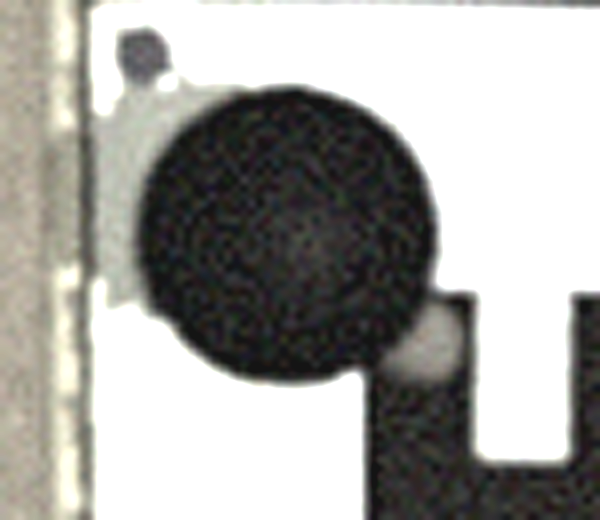

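By the wrist view the knob sits at about x = −34, y = −39, near the nominal −36. One slightly firmer push will confirm it really is the end stop.

Emit:
{"name": "carry_out", "arguments": {"motion": [[[0, 0, -0.05], 0, 1], [[0, 0, -0.098], 0, 1], [[0, 0, -0.098], 0, 1], [[-0.02, 0.0028, -0.098], 0, 1], [[-0.038, 0.0053, -0.098], 0, 1], [[-0.042, 0.0059, -0.098], 0, 1], [[-0.045, 0.0063, -0.098], 0, 1], [[-0.0465, 0.0065, -0.098], 0, 1], [[-0.0475, 0.0067, -0.098], 0, 1], [[-0.0475, 0.0067, -0.098], 0, 1], [[-0.0475, 0.0067, -0.098], 0, 1]]}}

```text
time_s: 16.45
tool_pos: [570.0, -2.9, 158.8]
tool_rot: [[0.14, 0.99, 0.007], [0.99, -0.14, 0.001], [0.002, 0.007, -1.0]]
wrist_force: [6.8, 0.3, 0.2]
width: 0.0
```

```bash
python3 wl.py w11
```

```text
16.5 [570.   -2.9 158.8] gate [ -9.4 -38.3] [6.36 0.39 0.09]
```

View pics/w11z.png

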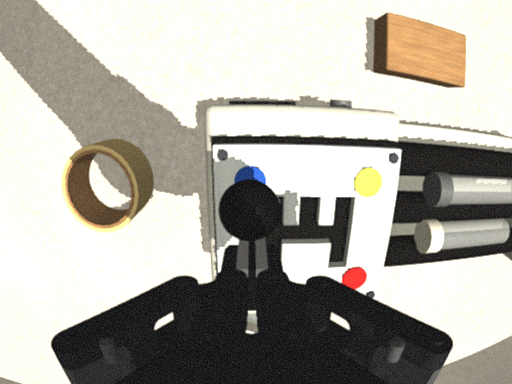

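It stops at the same place (TCP x = −9.4) with 6.8 N, so this is the end stop. I'll withdraw.

Emit:
{"name": "carry_out", "arguments": {"motion": [[[0.01, -0.0014, 0], 0, 1], [[0.035, -0.005, 0], 0, 1], [[0.05, -0.007, 0], 0, 1], [[0.05, -0.007, 0.04], 0, 1], [[0.05, -0.007, 0.08], 0, 1], [[0.05, -0.007, 0.1], 0, 1], [[0.05, -0.007, 0.1], 0, 1], [[0.05, -0.007, 0.1], 0, 1], [[0.05, -0.007, 0.1], 0, 1], [[0.05, -0.007, 0.1], 0, 1]]}}

```text
time_s: 17.5
tool_pos: [615.9, -10.0, 255.9]
tool_rot: [[0.139, 0.99, -0.002], [0.99, -0.139, 0.0], [-0.0, -0.002, -1.0]]
wrist_force: [0.5, -0.3, 0.1]
width: -0.0
```

```bash
python3 wl.py w12; python3 look.py a12; python3 -c "
import cv2,numpy as np
im=cv2.imread('pics/w12.png')[85:150,215:290];m=(im.max(2)<45).astype(np.uint8)
print(cv2.HoughCircles(cv2.cvtColor(im,6),cv2.HOUGH_GRADIENT,1,30,param1=80,param2=10,minRadius=14,maxRadius=22))"
```

```text
17.55 [616.   -9.9 256.1] gate [ 37.  -38.8] [ 0.17 -0.55 -1.33]
17.65 [616.2  -9.8 256.6] gate [ 37.2 -38.7] [ 0.5   0.44 -0.46]
[[[36.5 25.5 19.1]]]
```

View pics/w12z.png

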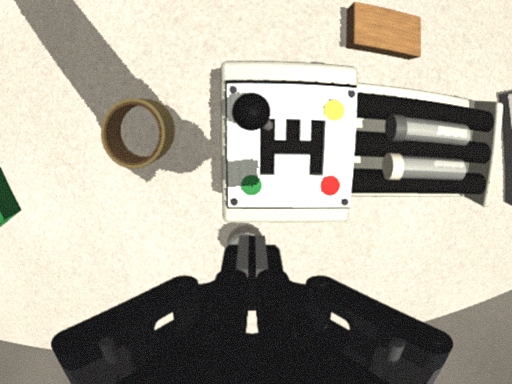

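The knob (251,111) covers the blue dot. The tape, jar and carton are where they were, and the hand is clear, so I'm handing in.

```bash
python3 -c "
from h import *
print(wknob(dict(np.load('pics/w12.png.npz')),251.5,110.7))
print(env.sign_off())"
```

```text
[-34.8 -39.  165.2]
the job is handed in; nothing more can be done
None
```

The lever is in the blue slot (the −x, −y corner) and against the slot's end. I handed the job in at about 17.7 s of the 48 s allowed.

I pushed the knob with the shut fingertips only. It went +x out of the parking notch, then −y along the cross channel, then −x into the blue slot. It did not enter any other gear.

- **End stop:** two pushes stopped at the same place, with 5.5 N and then 6.8 N at the wrist.
- **Knob position:** after I took the hand away, the wrist camera put the knob at x ≈ −34.8, y ≈ −39.0 mm in the gate's frame, covering the blue dot. That x is about 1 mm short of the nominal 36 mm. I put this down to the roughly 2 mm calibration error, because the lever would not go further.
- **Second push:** during this push the fingertips rode up about 2 mm on the ball. The knob stayed home.
- **Bystanders:** the tape roll, jar and carton looked undisturbed in the last pictures, though I judged this by eye and did not measure it. In the final state the hand was about 90 mm above the knob, touching nothing.

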